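Refit the pointer knob of a bench transformer and set it to zero

TASK

The pointer knob has come off the bench transformer. Fit it onto the bare square shaft in the sloping panel, pressed fully home against the round dial plate, and only then turn it with the shaft until its pointer points at the big raised zero mark at the upper edge of the dial; let go of it there. Leave the spool, multimeter, tin and holding stand where they are.

Things in the scene. Friction and masses are not known exactly. Their poses are not given: they have to be found in the camera images.
- knob: Loose black pointer knob, 80 g, bore down on the bench. Origin: centre of its underside; z up, x along the pointer. Square hub 36 x 36, 22 high, with a blind square bore 15.8 wide, 19 deep, sides along x and y, mouth chamfered. On it a grip bar 40 long (x), 18 wide (y), at z 22 to 54, centred. A nose 10 wide at z 22 to 42 juts from the bar's +x end to x 35: the pointer. White line on top. All mm.
- knob_pointer (a point): Tip of the knob's nose: 35 mm from the axis, 22 mm above the underside.
- console: Grey bench transformer, fixed, 220 mm deep (x), 210 wide (y), 140 high at the back. Origin: centre of its underside; x runs from its low front to its high back; it stands about side-on to the robot, panel to the robot's right. Front lip 45 mm high; from it the panel rises at 30 degrees over the first 165 mm of depth; the last 55 mm are a flat top.
- dial: Round aluminium plate, 84 mm across, on the sloping panel. Origin: centre of its upper face, where the shaft comes out (console x -31.5, y 0, z 93.8 mm). z: the panel's normal, 30 degrees from vertical; x: up the slope, at the zero mark, a raised white bar 22 x 8 mm, 47 to 69 mm from the centre (other ticks are thin). Terminals 20 mm wide, 12 high at x -55, y +-80.
- shaft_tip (a point): Centre of the shaft's top face, 18 mm above the dial plate. The shaft is steel, 14 mm square, and its sides are parallel to this frame's x and y; z is its axis.
- shaft (a joint): Angle of the shaft about the dial's z, rad: 0 when the shaft's x is the dial's x, growing anticlockwise seen from above. It turns stiffly (0.08 N m) and stays put. It starts at 0.4 to 1.17, so that the knob, fitted in any of its four ways, first points at least 23 degrees off the mark.
- spool: Solder spool standing on end, 56 mm across, 48 mm high, on the other side from the knob. Origin: centre of its underside.
- multimeter: Hand multimeter lying face up, 85 x 170 mm, 42 mm high. Origin: centre of its underside.
- tin: Open steel tin, 70 mm across, 30 mm high. Origin: centre of its underside.
- helper: Holding stand: round steel foot 70 mm across with a bent arm, 105 mm high. Origin: centre of its underside.

How it is judged (in metres and radians):
On the way, in this order (a step that is already met when the one before it is completed fails the run):
1. The knob sits on the square shaft, pressed home: underside within 3 mm of the dial plate, centred within 3 mm, square to the plate (x of knob in the frame of dial between -0.003 and 0.003 m and y of knob in the frame of dial between -0.003 and 0.003 m and z of knob in the frame of dial between -0.003 and 0.003 m and angle between the z axis of knob and the z axis of dial, either way round below 0.1 rad), for 0.2 s.
2. Still home on the shaft, the knob is turned until its pointer points at the zero mark, its tip within 8 mm of the line from the dial's centre to the mark (about 13 degrees) (all of step 1 and y of knob_pointer in the frame of dial between -0.008 and 0.008 m and x of knob_pointer in the frame of dial above 0.02 m), for 0.2 s.
At the end, for the whole second after the job is handed in: The knob is on the shaft, fully home (underside within 3 mm of the dial plate, within 3 mm of its centre, its axis within 0.1 rad of the shaft's), its pointer towards the zero mark with its tip within 8 mm of the line from the dial's centre to the mark; it is let go and at rest (all of step 2 and linear speed of knob below 0.01 m/s and angular speed of knob below 0.1 rad/s and contact force between knob and the fingers below 0.1 N); the robot touches nothing.
It fails at once if the solder spool is pushed more than 20 mm or tipped over (distance of spool from where it was at the start of the episode above 0.02 m or angle between spool's own z axis and vertical above 0.5 rad).
It fails at once if the multimeter is pushed more than 20 mm or tipped over (distance of multimeter from where it was at the start of the episode above 0.02 m or angle between multimeter's own z axis and vertical above 0.5 rad).
It fails at once if the steel tin is pushed more than 20 mm or tipped over (distance of tin from where it was at the start of the episode above 0.02 m or angle between tin's own z axis and vertical above 0.5 rad).
It fails at once if the holding stand is pushed more than 20 mm or tipped over (distance of helper from where it was at the start of the episode above 0.02 m or angle between helper's own z axis and vertical above 0.5 rad).
It also fails if it takes over 54 s, if anything falls off the work surface, if the arm or the gripper's body presses on something with over 40 N, if the wrist force passes 120 N, or if a joint passes its speed limit or range.

ROBOT

A 6-joint arm with a two-finger parallel gripper is mounted at the origin on the work surface. World frame = base frame: x ahead of the robot, y to its left, z up, the work surface at z = 0. Lengths are in mm, angles in degrees, forces in N, time in s.
With the tool pointing down it reaches from about 350 to 850 mm from the base axis. Payload 8.1 kg.
Tool frame: the origin (TCP) lies midway between the tips of the shut fingers; the grasp point (between the pads) lies 19 mm behind it; z points along the fingers, y is the direction in which the jaws open and shut (so a half turn about z gives the same grasp; the last joint's range is limited). The gripper opens to 85 mm and grips with 20 to 120 N. Pads are 22 mm wide; open, the fingers measure 114 mm over their backs; the gripper's body (76 mm by 85 mm) begins 54 mm behind the grasp point. The pads swing forward as they close: fully open they stand 13 mm farther back than shut.
Start: joints at [61.284, 7.471, 85.268, -0, 87.261, -4.893], TCP at [242.333, 548.89, 231.292] pointing down, gripper open.
Joint ranges: [-169.43, 169.43], [-51.17, 129.36], [1.28, 143.12], [-76.62, 256.62], [0, 156.53], [-152.29, 152.29]. Speed limits (degrees/s): [136.94, 136.94, 159.86, 180, 180, 180].

INTERFACE

Orientations are given as [roll, pitch, yaw] about the fixed x, y, z axes, in that order (R = Rz(yaw) Ry(pitch) Rx(roll)).
In Python, from bench import telemetry, snapshot, camera_params, job gives the robot as it stands. The module is installed in compiled form; this text tells all that it offers.
- The arm moves only by the shell command python3 -m jog 'ROWS' [FORCE]. ROWS is JSON, a list that holds one entry, the list of rows, each a list of 7 numbers: the shift along the tool's x, y, z in units of 50 mm (1.0 is 50 mm), then the turn, a rotation vector about the tool's x, y, z in units of 2 pi rad (1.0 is 2 pi rad), then the opening, from 0 (shut) to 1 (fully open). In form: [[[dx, dy, dz, rx, ry, rz, claw], ...]]. A call has 1 to 12 rows; each row shifts and turns the commanded pose from where the row before left it, along the tool's axes as they then stand; what a row does not reach is not made up. A row lasts 1/8 s, in which the tool goes at most 62.5 mm and 10.7 degrees, less where a joint would pass 70% of its speed; a pose out of reach is approached as far as the arm can. A call with a number of a shift or a turn outside -1 to 1 is refused whole. A call with a gripper value outside its range is refused whole. The fingers move at their own pace and stop on an object; FORCE is the grip in N (left out, the last holds). Time passes only in rows, so rows that do not move let the fingers close. It gives the time, the measured TCP pose, the force and the opening at its end, in the units of the state.
- telemetry.sense(): the state, without advancing time (a new reading comes with each control period).
- snapshot(name): name is "scene" or "top"; returns (picture, depth): 400x640x3 uint8, red, green, blue; 400x640 float32, mm along the optical axis (not along the pixel's ray), 0 where there is no reading.
- camera_params(name): a dict with "K" (3x3 intrinsics, pixels), "extrinsics" (4x4, takes a point from camera to world coordinates). Camera axes: x right, y down, z forward; pixel columns grow to the right and rows downward; lengths in mm; the calibration is good to about 2 mm. A picture is of the moment at which its call begins. camera_params takes no time and is no camera call.
- job.hand_in(): hands the job in, once; it reports no verdict.
The state is a dict: "time": time; "joint_pos": joint angles; "qd": joint speeds; "joint_efforts": joint torques, N m; "tool_pos": TCP position; "tcp_rot": TCP orientation; "ft_force": force on the tool from outside, world axes, zero at the start; "wrist_torque": the same for the moment, N m; "finger_gap": finger opening in mm.
Only numpy, scipy, OpenCV 4.12 (cv2) and the standard library are available. Lean on these libraries where they do the work, as an engineer would, in place of code of your own. Each camera call takes 0.05 s, during which the arm holds its last target. There are 200 camera calls.

## Working session

There is one attempt and no reset: what is moved stays moved. The work goes in short steps, Python scripts to look and compute and a shell command to move; the robot and the scene stay as the last step left them, time stands still between calls to the robot, and variables do not carry over. Pictures are saved under pics/ and viewed, about 8 in all and at most 12, crops included, and the job is handed in when it is done.

```bash
mkdir -p pics; cat > h.py <<'E'
import numpy as np, cv2
from scipy.spatial.transform import Rotation as R
from bench import telemetry, snapshot, camera_params
def cam(n):
    p=camera_params(n); return np.array(p["K"]),np.array(p["extrinsics"])
def cloud(n,d):
    K,E=cam(n); v,u=np.mgrid[:400,:640]
    P=np.stack([(u-K[0,2])/K[0,0]*d,(v-K[1,2])/K[1,1]*d,d],-1)
    return P@E[:3,:3].T+E[:3,3]
E
python3 - <<'E'
from h import *
s=telemetry.sense();print(s)
for n in("scene","top"):
    p,d=snapshot(n);cv2.imwrite(f"pics/{n}0.png",p[:,:,::-1]);np.savez(f"pics/{n}0.npz",p=p,d=d)
    print(n,*cam(n))
E
```

```text
{'time': 0.0, 'joint_pos': array([ 6.12856306e+01,  7.51418569e+00,  8.53292343e+01,  8.39678258e-04,
        8.72637807e+01, -4.89451278e+00]), 'qd': array([ 0.01362191, -0.01879337,  0.00776621,  0.05886291, -0.00532114,
        0.01251314]), 'joint_efforts': array([ 4.40968925e-04, -5.69399321e+01, -5.00552416e+01, -1.38982459e-04,
        1.51069608e-02,  9.25361223e-05]), 'tool_pos': array([242.03558405, 548.40327004, 230.25450447]), 'tcp_rot': array([-1.79893262e+02, -9.98211147e-03,  1.56180093e+02]), 'ft_force': array([-0.15650576,  0.60711536,  0.01550907]), 'wrist_torque': array([ 0.01601954,  0.01431123, -0.01829087]), 'finger_gap': 85.65163894472187}
scene [[516.34838454   0.         316.25405738]
 [  0.         516.34838454 205.46046444]
 [  0.           0.           1.        ]] [[-8.02767782e-01  4.99305200e-01 -3.25972707e-01  1.06504742e+03]
 [ 5.96261592e-01  6.77664851e-01 -4.30398030e-01  7.14460540e+02]
 [ 6.00027129e-03 -5.39874677e-01 -8.41724023e-01  1.38451513e+03]
 [ 0.00000000e+00  0.00000000e+00  0.00000000e+00  1.00000000e+00]]
top [[408.41894067   0.         315.41006407]
 [  0.         408.41894067 197.05760496]
 [  0.           0.           1.        ]] [[-2.17483537e-02 -9.98187487e-01  5.61137310e-02  5.02576473e+02]
 [-9.99701116e-01  2.10858346e-02 -1.23719666e-02  4.59485992e+01]
 [ 1.11663374e-02 -5.63660294e-02 -9.98347727e-01  1.02677543e+03]
 [ 0.00000000e+00  0.00000000e+00  0.00000000e+00  1.00000000e+00]]
```

View pics/scene0.png

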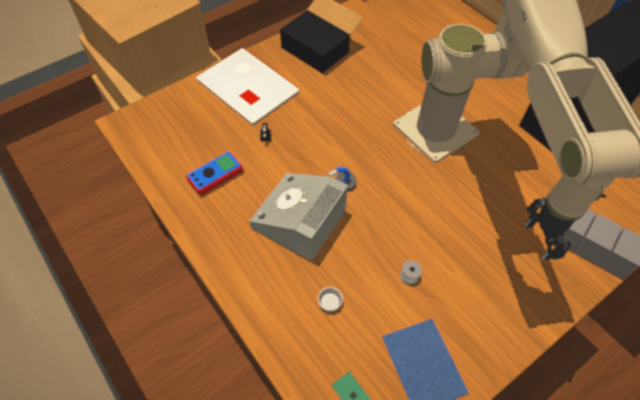

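View pics/top0.png

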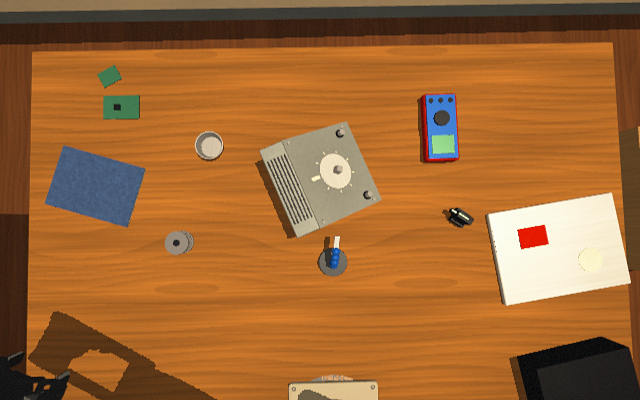

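Scene view: console with dial at about (290,198), knob at (265,133), holding stand at (345,178). Top view: dial at (336,171) with zero mark at (316,178), knob at (459,216) with the nose unclear, stand at (333,258), spool at (178,243). I'll enlarge the knob and dial and measure both views.

```bash
python3 - <<'E'
from h import *
o=[]
for n,a,b in(("top",(436,196),(300,140)),("scene",(245,113),(255,170))):
    z=np.load(f"pics/{n}0.npz");p,d=z["p"],z["d"];W=cloud(n,d)
    k=p[a[1]:a[1]+44,a[0]:a[0]+44];c=p[b[1]:b[1]+64,b[0]:b[0]+80]
    o.append(np.hstack([cv2.resize(k,(300,300),interpolation=0),cv2.resize(c,(375,300),interpolation=0)]))
    # knob: points above table in box
    w=W[a[1]:a[1]+44,a[0]:a[0]+44].reshape(-1,3); g=k.reshape(-1,3).astype(int)
    print(n,"table z",np.median(w[g.sum(1)>250],0)[2])
    for lo,hi in((18,30),(38,47),(48,65)):
        m=(w[:,2]>lo)&(w[:,2]<hi);q=w[m]
        if m.sum()>4:
            r=cv2.minAreaRect(q[:,:2].astype(np.float32)); print("knob",lo,m.sum(),q.mean(0).round(1),r)
    # panel plane
    w=W[b[1]:b[1]+64,b[0]:b[0]+80].reshape(-1,3)
    m=(w[:,2]>55)&(w[:,2]<130); q=w[m]
    for _ in range(6):
        c0=np.median(q,0) if _==0 else q.mean(0); nn=np.linalg.svd(q-q.mean(0))[2][2]; nn*=np.sign(nn[2])
        e=(q-q.mean(0))@nn; q=q[abs(e)<max(1.5,1.5*e.std())]
    print("plane",q.mean(0).round(1),nn.round(4),len(q),"tilt",np.degrees(np.arccos(nn[2])),"az",np.degrees(np.arctan2(nn[1],nn[0])))
    g=p.astype(int);mk=(g.min(2)>185).astype(np.uint8)
    mk[:b[1]]=0;mk[b[1]+64:]=0;mk[:,:b[0]]=0;mk[:,b[0]+80:]=0
    N,L,S,C=cv2.connectedComponentsWithStats(mk)
    K,E=cam(n)
    for i in range(1,N):
        if S[i,4]>8:
            r=E[:3,:3]@np.linalg.inv(K)@[*C[i],1];P=E[:3,3]+r*((q.mean(0)-E[:3,3])@nn)/(r@nn)
            print("white",S[i],C[i].round(1),P.round(1))
cv2.imwrite("pics/crop1.png",np.vstack(o)[:,:,::-1])
E
```

```text
top table z -0.5806379504456345
knob 18 94 [ 496.7 -315.8   22.6] ((504.9856872558594, -316.08355712890625), (52.47001266479492, 36.10365676879883), 54.907562255859375)
knob 38 45 [ 509.3 -306.1   42. ] ((501.0044860839844, -314.55377197265625), (54.35993194580078, 14.84282112121582), 39.31114959716797)
knob 48 129 [ 500.6 -321.8   53.1] ((500.52923583984375, -322.55316162109375), (39.02717208862305, 17.93641471862793), 56.71151351928711)
plane [612.3  -8.5  93.2] [ 0.1894 -0.4588  0.8681] 2029 tilt 29.762248637731087 az -67.56763820554954
white [320 154  31  34 696] [334.7 170.9] [614.7 -11.5  91.1]
white [312 176   8   5  21] [315.2 177.9] [596.4  34.3 119.3]
scene table z 2.1701439968854856
knob 18 107 [ 498.3 -362.4   21.8] ((489.2227783203125, -363.8120422363281), (143.11099243164062, 65.71802520751953), 83.35099792480469)
knob 38 19 [ 515.8 -306.3   43. ] ((506.836181640625, -318.7060852050781), (62.063148498535156, 16.343339920043945), 56.63589096069336)
knob 48 56 [ 503.8 -321.5   54.7] ((503.2825622558594, -322.6576843261719), (46.00310516357422, 17.551044464111328), 56.18962097167969)
plane [618.3  -5.8  96. ] [ 0.1919 -0.4543  0.8699] 1166 tilt 29.5489441526828 az -67.09678741001889
white [277 189  25  20 295] [289.  198.3] [615.  -15.5  91.7]
```

View pics/crop1.png

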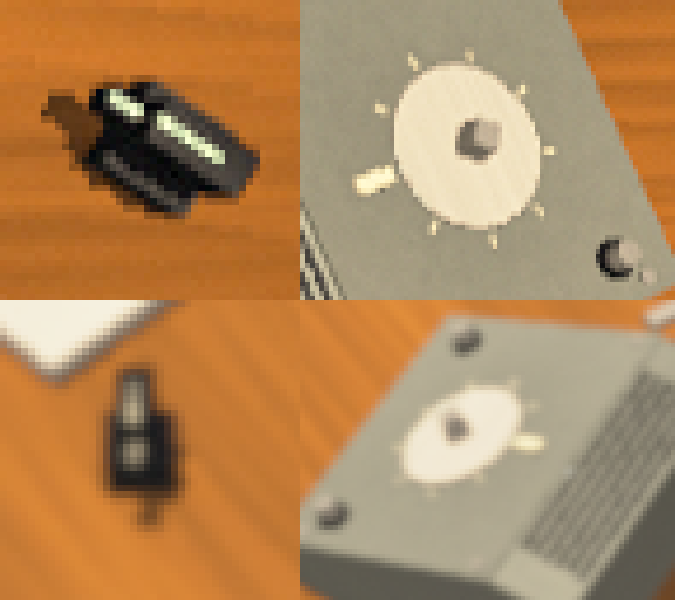

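```bash
python3 - <<'E'
from h import *
nn=np.array([0.190,-0.4566,0.869]);n=nn/np.linalg.norm(nn)
n=np.array([.5*np.cos(np.radians(-67.4)),.5*np.sin(np.radians(-67.4)),.866])
x=np.array([.866*np.cos(np.radians(112.6)),.866*np.sin(np.radians(112.6)),.5]);y=np.cross(n,x)
rays=[];o=[]
for nm,b in(("top",(300,140)),("scene",(255,170))):
    imgs=[];ds=[]
    for _ in range(6):
        p,d=snapshot(nm);imgs.append(p.astype(float));ds.append(d)
    p=np.mean(imgs,0);d=np.median(ds,0)
    np.savez(f"pics/{nm}1.npz",p=p,d=d)
    g=p.min(2);mk=(g>185).astype(np.uint8);q=np.zeros_like(mk);q[b[1]:b[1]+64,b[0]:b[0]+80]=mk[b[1]:b[1]+64,b[0]:b[0]+80]
    q=cv2.morphologyEx(q,cv2.MORPH_OPEN,np.ones((5,5),np.uint8))
    c=max(cv2.findContours(q,0,1)[0],key=cv2.contourArea);e=cv2.fitEllipse(c);print(nm,"ellipse",e)
    K,E=cam(nm);r=E[:3,:3]@np.linalg.inv(K)@[*e[0],1];rays.append((E[:3,3],r/np.linalg.norm(r)))
    # shaft mask: darker pixels inside ellipse
    em=np.zeros_like(q);cv2.ellipse(em,(e[0],(e[1][0]*.75,e[1][1]*.75),e[2]),1,-1)
    sm=(em>0)&(g<175);v,u=np.nonzero(sm);print("shaft px",sm.sum(),u.mean(),v.mean())
    W=cloud(nm,d);w=W[sm];D0=np.array([614.7,-13,92])
    L=(w-D0)@np.stack([x,y,n],1)
    for uu,vv,l in zip(u,v,L): print(uu,vv,p[vv,uu].mean().round(),l.round(1),end=" | ")
    print()
    u0,v0=int(u.mean())-10,int(v.mean())-10
    o.append(cv2.resize(p[v0:v0+20,u0:u0+20].astype(np.uint8),(400,400),interpolation=0));print("crop org",u0,v0)
cv2.imwrite("pics/shaft.png",np.hstack(o)[:,:,::-1])
A=sum(np.eye(3)-np.outer(r,r) for c,r in rays);B=sum((np.eye(3)-np.outer(r,r))@c for c,r in rays)
P=np.linalg.solve(A,B);print("dial tri",P,[np.linalg.norm(np.cross(P-c,r)) for c,r in rays])
E
```

```text
top ellipse ((334.9920349121094, 170.65713500976562), (27.58268165588379, 33.87433624267578), 144.1525421142578)
shaft px 82 337.390243902439 169.2560975609756
335 165 188.0 [ -5.  -12.8   0.9] | 336 165 187.0 [ -7.6 -12.    0.9] | 337 165 155.0 [ 2.  -9.2 17.4] | 338 165 184.0 [ 1.3 -8.1 20. ] | 339 165 199.0 [-15.6  -9.6   0.8] | 334 166 190.0 [ -1.  -11.4   1.2] | 335 166 96.0 [ -3.7 -10.6   1.1] | 336 166 97.0 [ 3.9 -8.1 15. ] | 337 166 130.0 [ 4.  -6.9 18.6] | 338 166 177.0 [ 1.3 -6.2 18.3] | 339 166 174.0 [-0.  -5.2 20. ] | 340 166 183.0 [-3.7 -4.5 18.6] | 341 166 180.0 [-5.3 -3.6 19.9] | 342 166 200.0 [-22.7  -5.    0.3] | 333 167 192.0 [  2.2 -10.1   0.5] | 334 167 114.0 [ 2.4 -8.9  4.3] | 335 167 100.0 [ 2.8 -7.6  8.3] | 336 167 105.0 [ 5.5 -5.9 15.6] | 337 167 152.0 [ 5.6 -4.7 19.3] | 338 167 178.0 [ 4.2 -3.8 20.8] | 339 167 175.0 [ 0.7 -3.1 19.5] | 340 167 176.0 [-1.9 -2.3 19.4] | 341 167 171.0 [-4.6 -1.5 19.3] | 342 167 183.0 [-6.8 -0.7 19.8] | 333 168 183.0 [ 3.3 -8.   0.4] | 334 168 97.0 [ 4.5 -6.5  5.6] | 335 168 102.0 [ 6.2 -5.1 11.4] | 336 168 109.0 [ 6.5 -3.8 15.4] 
[... 2345 characters left out ...]
 290 196 184.0 [ 8.5  1.2 11.9] | 285 197 199.0 [-20.    2.7   2.2] | 286 197 154.0 [ 2.3 -8.6 16.8] | 287 197 127.0 [ 3.6 -6.5 14.8] | 288 197 124.0 [ 7.3 -5.9 14.7] | 289 197 133.0 [ 7.3 -2.9 11.7] | 290 197 165.0 [ 7.6 -0.2  8.9] | 286 198 161.0 [  3.3 -11.2  15.3] | 287 198 131.0 [ 3.9 -8.6 12.8] | 288 198 129.0 [ 4.7 -6.1 10.3] | 289 198 142.0 [ 6.6 -4.4  8.8] | 290 198 168.0 [ 7.2 -1.8  6.3] | 286 199 181.0 [-8.2 -5.8  3.9] | 287 199 152.0 [ 0.1 -8.1  7.5] | 288 199 158.0 [ 4.  -7.7  7.6] | 289 199 180.0 [ 6.  -6.   6.1] | 287 200 195.0 [-2.3 -8.5  3.2] | 
crop org 277 186
dial tri [615.27859476 -12.43112081  95.3364247 ] [np.float64(0.8828122976558026), np.float64(0.8828122976559406)]
```

View pics/shaft.png

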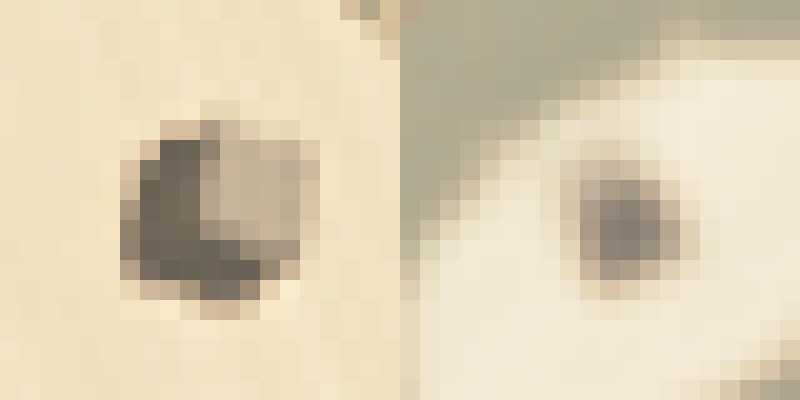

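```bash
python3 -m jog '[[[-0.49,-0.576,0,0,0,0,1],[-0.49,-0.576,0,0,0,0,1],[-0.49,-0.576,0,0,0,0,1],[-0.49,-0.576,0,0,0,0,1],[-0.49,-0.576,0,0,0,0,1],[-0.49,-0.576,0,0,0,0,1],[-0.49,-0.576,0,0,0,0,1],[-0.49,-0.576,0,0,0,0,1],[-0.49,-0.576,0,0,0,0,1],[-0.49,-0.576,0,0,0,0,1],[-0.49,-0.576,0,0,0,0,1],[-0.49,-0.576,0,0,0,0,1]]]'
python3 - <<'E'
from h import *
from scipy.optimize import least_squares
# knob refined from averaged top depth
z=np.load("pics/top1.npz");d=z["d"];W=cloud("top",d)[190:245,430:490].reshape(-1,3)
q=W[(W[:,2]>50)&(W[:,2]<57)];print("knob top",len(q),np.median(q[:,2]),cv2.minAreaRect(q[:,:2].astype(np.float32)))
c=q.mean(0);_,_,V=np.linalg.svd(q[:,:2]-c[:2]);print(c,np.degrees(np.arctan2(V[0,1],V[0,0])))
t=W[abs(W[:,2])<6];print("table",np.median(t[:,2]))
# shaft faces
n=np.array([.5*np.cos(np.radians(-67.4)),.5*np.sin(np.radians(-67.4)),.866])
x=np.array([.866*np.cos(np.radians(112.6)),.866*np.sin(np.radians(112.6)),.5]);y=np.cross(n,x)
D0=np.array([614.7,-13,92]);L=(cloud("top",d)-D0)@np.stack([x,y,n],1)
A=np.array([L[v,u] for v in range(167,172) for u in (334,335,336) if 3<L[v,u,2]<17])
B=np.array([L[v,u] for v,u in((172,335),(172,336),(172,337),(172,338),(172,339),(173,336),(173,337),(173,338),(173,339))])
for m,P in(("A",A),("B",B)):
    V=np.linalg.svd(P[:,:2]-P[:,:2].mean(0))[2][0];print(m,P.mean(0),np.degrees(np.arctan2(V[1],V[0])))
f=lambda s:np.r_[A[:,0]*np.cos(s[0])+A[:,1]*np.sin(s[0])-s[1],-B[:,0]*np.sin(s[0])+B[:,1]*np.cos(s[0])-s[2]]
r=least_squares(f,[-.5,8,7],loss="soft_l1");a,p,qq=r.x;e=np.array([np.cos(a),np.sin(a)]);g=np.array([-e[1],e[0]])
cc=e*(p-7)+g*(qq-7);print("theta",np.degrees(a),"centre",cc,D0+cc[0]*x+cc[1]*y,np.abs(r.fun).mean())
T=L[160:180,328:350].reshape(-1,3);T=T[(T[:,2]>17.5)&(T[:,2]<21.5)];print("top face",T.mean(0),len(T),cv2.minAreaRect(T[:,:2].astype(np.float32)))
# raised mark ray onto plate plane vs centre for azimuth
E
```

```text
time: 2.2
tool_pos: [372.0, 112.8, 231.6]
tcp_rot: [180.0, 0.0, 156.2]
ft_force: [1.2, -0.4, -0.1]
finger_gap: 85.1
knob top 125 53.317091255581204 ((500.69268798828125, -322.9263916015625), (39.59845733642578, 17.300004959106445), 54.28324508666992)
[ 500.67012232 -322.37442889   53.23345499] -125.19495595944247
table -0.6796248889304479
A [ 6.8623416  -3.01437671 10.80803408] 55.57350761560597
B [ 4.56387952  6.06689235 10.05631709] 142.05526326352356
theta -35.402384245706514 centre [0.62725481 0.27810911] [614.23450788 -12.60538107  92.31362741] 0.33396709092569793
top face [ 1.04589522  0.24378341 19.22803004] 35 ((1.0606560707092285, 0.24731826782226562), (13.520087242126465, 13.16007137298584), 55.98029327392578)
```

```bash
python3 -m jog '[[[-0.49,-0.576,0,0,0,0,1],[-0.49,-0.576,0,0,0,0,1],[-0.49,-0.576,0,0,0,0,1],[-0.49,-0.576,0,0,0,0,1],[-0.49,-0.576,0,0,0,0,1],[-0.49,-0.576,0,0,0,0,1],[-0.49,-0.576,0,0,0,0,1],[-0.49,-0.576,0,0,0,0,1],[-0.49,-0.576,0,0,0,0,1],[-0.49,-0.576,0,0,0,0,1],[-0.49,-0.576,0,0,0,0,1],[-0.49,-0.576,0,0,0,0,1]]]'
python3 -m jog '[[[0,0,0,0,0,0.0255,0.7],[0,0,0,0,0,0.0255,0.7],[0,0,0,0,0,0.0255,0.7],[0,0,0,0,0,0.0255,0.7],[0,0,0,0,0,0.0255,0.7],[0,0,0,0,0,0.0255,0.7],[0,0,0,0,0,0.0255,0.7],[0,0,0,0,0,0.0255,0.7],[0,0,0,0,0,0.0255,0.7],[0,0,0,0,0,0.0255,0.7],[0,0,0,0,0,0.0255,0.7],[0,0,0,0,0,0,0.7]]]'
cat > go.py <<'E'
import sys,json; from h import *
# usage: go.py x y z  [Rx az tilt-json]: shift in tool units to reach point
def tool():
    s=telemetry.sense();return np.array(s["tool_pos"]),R.from_euler("xyz",s["tcp_rot"],degrees=True),s
def to(P,Rt=None):
    p,r,s=tool();print("shift",(r.inv().apply(np.array(P)-p)/50).round(3),"turn",((r.inv()*Rt).as_rotvec()/2/np.pi).round(4) if Rt else "","q",s["joint_pos"].round(0),"gap",s["finger_gap"].round(1))
E
python3 - <<'E'
from go import *
to([500.7,-322.6,26],R.from_euler("xyz",[180,0,55],degrees=True))
E
```

```text
time: 3.7
tool_pos: [501.3, -322.2, 231.3]
tcp_rot: [180.0, 0.0, 156.2]
ft_force: [0.6, 0.7, -0.1]
finger_gap: 85.4
time: 5.2
tool_pos: [501.0, -320.9, 231.3]
tcp_rot: [180.0, -0.0, 55.3]
ft_force: [0.1, -0.8, 0.0]
finger_gap: 59.4Traceback (most recent call last):
  File "<stdin>", line 2, in <module>
  File "go.py", line 6, in to
    p,r,s=tool();print("shift",(r.inv().apply(np.array(P)-p)/50).round(3),"turn",((r.inv()*Rt).as_rotvec()/2/np.pi).round(4) if Rt else "","q",s["joint_pos"].round(0),"gap",s["finger_gap"].round(1))
                                                                                                                                                                             ^^^^^^^^^^^^^^^^^^^^^
AttributeError: 'float' object has no attribute 'round'
```

```bash
sed -i 's/s\["finger_gap"\].round(1)/s["finger_gap"]/' go.py
python3 -m jog '[[[-0.03,0.014,0.5,0,0,0,0.7],[0,0,0.5,0,0,0,0.7],[0,0,0.5,0,0,0,0.7],[0,0,0.5,0,0,0,0.7],[0,0,0.5,0,0,0,0.7],[0,0,0.5,0,0,0,0.7],[0,0,0.5,0,0,0,0.7],[0,0,0.3,0,0,0,0.7],[0,0,0.2,0,0,0,0.7],[0,0,0.09,0,0,0,0.7],[0,0,0,0,0,0,0.7]]]'
python3 - <<'E'
from go import *
to([500.7,-322.6,26],R.from_euler("xyz",[180,0,55],degrees=True))
p,d=snapshot("scene");cv2.imwrite("pics/g0.png",cv2.resize(p[90:190,200:330],(780,600))[:,:,::-1])
E
```

```text
time: 6.58
tool_pos: [501.0, -322.7, 27.1]
tcp_rot: [180.0, -0.0, 55.2]
ft_force: [-0.4, 0.2, 0.5]
finger_gap: 59.7
shift [-0.001 -0.006  0.022] turn [ 0.0001 -0.      0.0006] q [-38.  18.  96.   0.  66.  -3.] gap 59.68967119156187
```

View pics/g0.png

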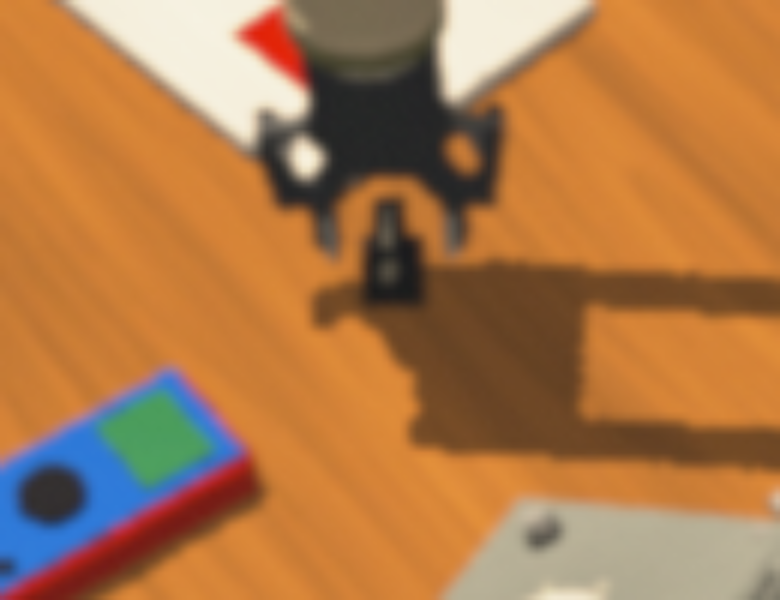

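The knob sits centred between the fingers (bar at x≈390, finger tips at 328 and 455). Closing and lifting.

```bash
python3 -m jog '[[[0,0,0,0,0,0,0],[0,0,0,0,0,0,0],[0,0,0,0,0,0,0],[0,0,0,0,0,0,0],[0,0,0,0,0,0,0],[0,0,0,0,0,0,0]]]' 60
python3 - <<'E'
from go import *
a=np.radians(112.6);n=np.array([-.5*np.cos(a),-.5*np.sin(a),.866]);x=np.array([.866*np.cos(a),.866*np.sin(a),.5]);y=np.cross(n,x)
th=np.radians(-35);kx=np.cos(th)*x+np.sin(th)*y
Rt=R.from_matrix(np.stack([kx,np.cross(-n,kx),-n],1));print(Rt.as_euler("xyz",degrees=True))
O=np.array([614.35,-12.85,94.0])
print(tool()[0]);to(O+n*(27.1+60),Rt)
E
```

```text
time: 7.38
tool_pos: [501.1, -322.8, 27.3]
tcp_rot: [179.9, 0.0, 55.2]
ft_force: [0.8, 0.2, 6.2]
finger_gap: 17.1
[-161.67722901  -24.17895609   73.64383146]
[ 501.1452797  -322.83152498   27.34486166]
shift [ 5.914 -0.943 -2.843] turn [ 0.0607  0.0581 -0.0608] q [-38.  18.  96.   0.  66.  -3.] gap 17.143400143778106
```

```bash
python3 -m jog '[[[0,0,-0.3,0,0,0,0],[0,0,-0.7,0,0,0,0],[0,0,-0.7,0,0,0,0],[0,0,-0.7,0,0,0,0],[0,0,-0.7,0,0,0,0]]]'
python3 -m jog '[[[0.49,-0.08,0,0,0,0,0],[0.49,-0.08,0,0,0,0,0],[0.49,-0.08,0,0,0,0,0],[0.49,-0.08,0,0,0,0,0],[0.49,-0.08,0,0,0,0,0],[0.49,-0.08,0,0,0,0,0],[0.49,-0.08,0,0,0,0,0],[0.49,-0.08,0,0,0,0,0],[0.49,-0.08,0,0,0,0,0],[0.49,-0.08,0,0,0,0,0],[0.49,-0.08,0,0,0,0,0],[0.49,-0.08,0,0,0,0,0]]]'
python3 -m jog '[[[0,0,0,0.0101,0.0097,-0.0101,0],[0,0,0,0.0101,0.0097,-0.0101,0],[0,0,0,0.0101,0.0097,-0.0101,0],[0,0,0,0.0101,0.0097,-0.0101,0],[0,0,0,0.0101,0.0097,-0.0101,0],[0,0,0,0.0101,0.0097,-0.0101,0],[0,0,0,0,0,0,0],[0,0,0,0,0,0,0]]]'
cat >> go.py <<'E'
a=np.radians(112.6);n=np.array([-.5*np.cos(a),-.5*np.sin(a),.866]);x=np.array([.866*np.cos(a),.866*np.sin(a),.5]);y=np.cross(n,x)
O=np.array([614.35,-12.85,94.0])
def Rth(t):
    t=np.radians(t);kx=np.cos(t)*x+np.sin(t)*y
    return R.from_matrix(np.stack([kx,np.cross(-n,kx),-n],1))
def dial():
    p,r,s=tool();m=r.as_matrix();l=[(p-O)@v for v in(x,y,n)];f=np.array(s["ft_force"])
    print("t",s["time"],"in dial",np.round(l,2),"theta",np.degrees(np.arctan2(m[:,0]@y,m[:,0]@x)).round(1),"tilt",np.degrees(np.arccos(-m[:,2]@n)).round(2),"F tool",r.inv().apply(f).round(1),"T tool",r.inv().apply(s["wrist_torque"]).round(2),"gap",round(s["finger_gap"],1))
E
python3 - <<'E'
from go import *
dial();to(O+n*87,Rth(-35))
p,d=snapshot("scene");cv2.imwrite("pics/f0.png",cv2.resize(p[130:230,220:350],(780,600))[:,:,::-1])
np.savez("pics/f0.npz",p=p,d=d);p,d=snapshot("top");np.savez("pics/f0t.npz",p=p,d=d)
E
```

```text
time: 8.0
tool_pos: [500.4, -322.3, 183.3]
tcp_rot: [-180.0, 0.0, 55.2]
ft_force: [0.1, 0.4, -0.6]
finger_gap: 16.8
time: 9.5
tool_pos: [629.1, -52.9, 182.1]
tcp_rot: [-180.0, 0.0, 55.2]
ft_force: [-0.3, -0.6, 0.1]
finger_gap: 16.9
time: 10.5
tool_pos: [629.2, -53.7, 182.0]
tcp_rot: [-161.7, -24.1, 73.5]
ft_force: [0.1, 0.1, -0.1]
finger_gap: 16.8
t 10.5 in dial [ 6.43  1.98 97.9 ] theta -35.1 tilt 0.38 F tool [0.1 0.1 0.1] T tool [-0.22 -0.23 -0.01] gap 16.8
shift [-0.082  0.106  0.218] turn [ 0.0002  0.     -0.0004] q [-22.  31.  66.  22. 103.  -8.] gap 16.779233353438098
```

View pics/f0.png

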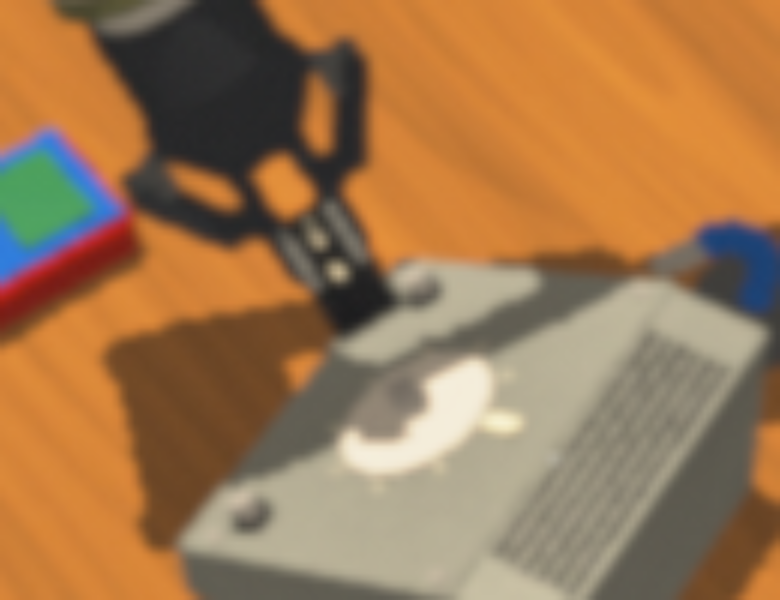

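The knob is held straight, hub at about (355,305) in the crop, with the nose pointing towards the mark side. Aligning just above the shaft.

```bash
python3 -m jog '[[[-0.082,0.106,0.2,0,0,0,0],[0,0,0.2,0,0,-0.0004,0],[0,0,0.2,0,0,0,0],[0,0,0.15,0,0,0,0],[0,0,0.1,0,0,0,0],[0,0,0,0,0,0,0],[0,0,0,0,0,0,0]]]'
python3 - <<'E'
from go import *
dial();to(O+n*45.5,Rth(-35))
p,d=snapshot("top");np.savez("pics/f1t.npz",p=p,d=d)
q,d2=snapshot("scene");np.savez("pics/f1.npz",p=q,d=d2)
cv2.imwrite("pics/f1.png",np.hstack([cv2.resize(p[140:200,300:365],(390,360),interpolation=2),cv2.resize(q[165:225,255:320],(390,360),interpolation=2)])[:,:,::-1])
# knob points in tool frame from scene depth
P,r,s=tool()
for nm,dd in(("scene",d2),("top",d)):
    L=r.inv().apply((cloud(nm,dd)-P).reshape(-1,3))
    for lo,hi in((-20,-6),(-3,2),(6,25)):
        m=(L[:,2]>lo)&(L[:,2]<hi)&(abs(L[:,0])<45)&(abs(L[:,1])<22);w=L[m]
        if len(w):print(nm,lo,len(w),w.min(0).round(1),w.max(0).round(1))
E
```

```text
time: 11.48
tool_pos: [625.2, -38.6, 142.2]
tcp_rot: [-161.7, -24.3, 73.7]
ft_force: [0.4, -0.3, -1.3]
finger_gap: 17.1
t 11.475 in dial [-0.1  -0.14 55.71] theta -34.9 tilt 0.39 F tool [-0.7  0.8  0.9] T tool [-0.14 -0.27  0.03] gap 17.1
shift [-0.    -0.004  0.204] turn [ 0.0001 -0.0002  0.0003] q [-21.  32.  70.  22.  99.  -9.] gap 17.081198376539454
scene -20 69 [ -0.5 -21.6 -19.9] [37.6 20.2 -6.2]
scene -3 14 [ -1.9 -17.5  -2.7] [37.2 11.5  1.6]
scene 6 62 [-15.3 -18.3   6.5] [22.8 17.4 24.7]
top -20 92 [ -3.5 -21.3 -19.7] [35.1 19.6 -6.3]
top -3 18 [  4.3 -17.3  -2.4] [34.4  1.1  1.1]
top 6 118 [-18.5 -20.2   6. ] [18.6 16.9 24.1]
```

View pics/f1.png

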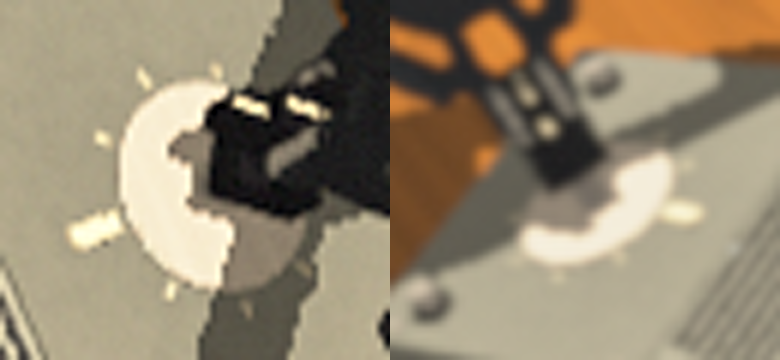

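```bash
python3 - <<'E'
from go import *
P,r,s=tool()
for f,nm in(("f1t","top"),("f1","scene")):
    z=np.load(f"pics/{f}.npz");L=r.inv().apply((cloud(nm,z["d"])-P).reshape(-1,3));g=z["p"].reshape(-1,3).max(1)
    m=(L[:,2]>5)&(L[:,2]<25)&(abs(L[:,0])<45)&(abs(L[:,1])<24);w=L[m];gg=g[m]
    for a in w.round(0).astype(int)[::2]:print(*a,end="; ")
    print()
    m=(L[:,2]<-22)&(L[:,2]>-30)&(abs(L[:,0])<40)&(abs(L[:,1])<10);print("bar top",L[m].min(0).round(1),L[m].max(0).round(1),m.sum())
E
```

```text
17 16 7; 14 15 7; 33 -4 6; 18 1 19; 18 0 24; 16 -2 17; 18 -7 5; 18 -4 19; 17 -6 11; 17 -6 18; 18 -10 8; 15 -10 5; 17 -7 23; 19 -12 11; 16 -12 7; 11 -10 8; 17 -10 22; 18 -14 12; 15 -14 8; 11 -13 7; 18 -14 20; 19 -17 10; 16 -18 5; 10 -15 7; 5 -13 9; 18 -18 15; 16 -19 9; 14 -20 5; 7 -16 9; 18 -17 24; 17 -19 16; 14 -19 13; 11 -19 10; 5 -19 6; 0 -17 8; -5 -15 7; 15 -20 19; 10 -19 19; 8 -19 15; 5 -20 10; 2 -20 8; -3 -18 7; -8 -16 8; -13 -15 7; 10 -19 24; 7 -20 20; 3 -19 18; 0 -19 15; -5 -18 14; -8 -18 11; -10 -19 6; -15 -17 7; 3 -20 23; -1 -20 20; -5 -19 19; -7 -20 14; -12 -19 13; -14 -19 8; -18 -18 7; -7 -19 22; -11 -19 20; -14 -19 16; -16 -20 11; -15 -19 23; 
bar top [ -4.   -9.8 -29.9] [ 20.3   9.6 -22.3] 71
-15 -18 14; 2 -10 6; 11 -18 6; 14 -17 11; 16 -11 9; 20 -16 10; -2 16 5; 10 -7 14; 15 -12 15; 19 -17 16; 17 -5 12; 16 -10 17; 15 -15 21; 11 14 7; 19 6 7; 13 -6 20; 15 -11 22; 16 13 8; 20 8 9; 17 3 14; 14 -2 21; 16 -7 23; 19 14 9; 19 9 13; 16 4 18; 19 -1 20; 17 -5 25; 17 13 15; 20 8 17; 23 3 19; 17 17 16; 20 12 18; 21 7 21; 13 17 23; 20 16 24; 
bar top [-20.   -9.5 -29.8] [ 24.2   8.7 -22.4] 52
```

```bash
python3 -m jog '[[[-0.002,0.025,0.1,0,0,0,0],[0,0,0.06,0,0,0,0],[0,0,0.04,0,0,0,0],[0,0,0.04,0,0,0,0],[0,0,0,0,0,0,0]]]'; python3 -c "
from go import *
dial()"
python3 -m jog '[[[0,0,0.04,0,0,0,0],[0,0,0.04,0,0,0,0],[0,0,0,0,0,0,0]]]'; python3 -c "
from go import *
dial()"
```

```text
time: 12.2
tool_pos: [623.7, -33.0, 130.9]
tcp_rot: [-161.7, -24.3, 73.7]
ft_force: [-0.9, -0.0, -0.5]
finger_gap: 16.9
t 12.2 in dial [-0.82 -0.87 43.04] theta -34.9 tilt 0.39 F tool [-0.5 -0.7  0.6] T tool [-0.19 -0.21 -0.01] gap 16.9
time: 12.58
tool_pos: [622.9, -31.2, 127.3]
tcp_rot: [-161.7, -24.3, 73.7]
ft_force: [-0.8, 0.4, -0.2]
finger_gap: 17.0
t 12.575 in dial [-0.83 -0.83 38.95] theta -34.9 tilt 0.39 F tool [ 0.  -0.8  0.5] T tool [-0.16 -0.19 -0.03] gap 17.0
```

Already about 6 mm onto the shaft with no force. Continuing.

```bash
python3 -m jog '[[[0,0,0.06,0,0,0,0],[0,0,0.06,0,0,0,0],[0,0,0.04,0,0,0,0],[0,0,0,0,0,0,0]]]'; python3 -c "
from go import *
dial()"
python3 -m jog '[[[0,0,0.03,0,0,0,0],[0,0,0.03,0,0,0,0],[0,0,0,0,0,0,0]]]'; python3 -c "
from go import *
dial()"
```

```text
time: 13.08
tool_pos: [621.3, -27.4, 120.4]
tcp_rot: [-161.7, -24.3, 73.7]
ft_force: [0.6, 0.3, -1.2]
finger_gap: 17.2
t 13.075 in dial [-0.78 -0.84 30.94] theta -34.9 tilt 0.39 F tool [-0.1  0.9  1. ] T tool [-0.21 -0.25  0.  ] gap 17.2
time: 13.45
tool_pos: [620.9, -26.2, 118.0]
tcp_rot: [-161.7, -24.3, 73.7]
ft_force: [0.2, -0.0, -0.8]
finger_gap: 17.3
t 13.45 in dial [-0.84 -0.93 28.15] theta -34.9 tilt 0.39 F tool [-0.3  0.5  0.6] T tool [-0.13 -0.28  0.02] gap 17.3
```

```bash
python3 -m jog '[[[0,0,0.02,0,0,0,0],[0,0,0.02,0,0,0,0],[0,0,0,0,0,0,0]]]'; python3 -c "
from go import *
dial()"
python3 -m jog '[[[0,0,0.02,0,0,0,0],[0,0,0.02,0,0,0,0],[0,0,0,0,0,0,0]]]'; python3 -c "
from go import *
dial()"
```

```text
time: 13.82
tool_pos: [621.0, -26.1, 117.8]
tcp_rot: [-161.8, -24.3, 73.7]
ft_force: [-2.0, -3.9, 7.8]
finger_gap: 17.0
t 13.825 in dial [-0.86 -1.04 28.  ] theta -34.9 tilt 0.39 F tool [-0.7 -3.5 -8.2] T tool [ 0.64 -0.37  0.04] gap 17.0
time: 14.2
tool_pos: [621.0, -26.0, 117.8]
tcp_rot: [-161.9, -24.2, 73.8]
ft_force: [-3.9, -7.3, 16.7]
finger_gap: 17.0
t 14.2 in dial [-0.87 -1.1  27.99] theta -34.9 tilt 0.42 F tool [ -0.5  -7.4 -17.1] T tool [ 1.48 -0.45  0.01] gap 17.0
```

```bash
python3 -m jog '[[[0,0,-0.02,0,0,-0.006,0],[0,0,0,0,0,-0.012,0],[0,0,0,0,0,-0.012,0],[0,0,0,0,0,-0.012,0],[0,0,0,0,0,-0.012,0],[0,0,0,0,0,-0.012,0],[0,0,0,0,0,-0.012,0],[0,0,0,0,0,-0.012,0],[0,0,0,0,0,-0.007,0],[0,0,0,0,0,0,0],[0,0,0,0,0,0,0]]]'; python3 -c "
from go import *
dial()"
```

```text
time: 15.58
tool_pos: [620.8, -26.0, 117.8]
tcp_rot: [179.9, -30.0, 112.6]
ft_force: [-4.1, -5.6, 13.1]
finger_gap: 17.3
t 15.575 in dial [-0.72 -0.94 27.95] theta 0.0 tilt 0.39 F tool [  3.4  -5.9 -13.2] T tool [ 1.2   0.25 -0.02] gap 17.3
```

```bash
python3 -m jog '[[[0,0,-0.02,0,0,0,0],[0,0,0,0,0,0,0],[0,0,0,0,0,0,0.5],[0,0,0,0,0,0,0.5],[0,0,0,0,0,0,0.5],[0,0,0,0,0,0,0.5],[0,0,0,0,0,0,0.5]]]'; python3 -c "
from go import *
dial()"
python3 -m jog '[[[0,0,-0.2,0,0,0,0.5],[0,0,-0.5,0,0,0,0.5],[0,0,-0.7,0,0,0,0.5],[0,0,-0.7,0,0,0,0.5],[0,0,-0.7,0,0,0,0.5],[0,0,-0.7,0,0,0,0.5],[0,0,0,0,0,0,0.5],[0,0,0,0,0,0,0.5]]]'
python3 - <<'E'
from go import *
o=[]
for nm,b in(("top",(300,140)),("scene",(255,160))):
    p,d=snapshot(nm);o.append(cv2.resize(p[b[1]:b[1]+65,b[0]:b[0]+65],(390,390),interpolation=2))
    L=(cloud(nm,d)-O).reshape(-1,3)@np.stack([x,y,n],1)
    m=(L[:,2]>50)&(L[:,2]<58)&(np.hypot(L[:,0],L[:,1])<45);w=L[m];print(nm,len(w),w.mean(0).round(1),cv2.minAreaRect(w[:,:2].astype(np.float32)) if len(w) else"")
    m=(L[:,2]>18)&(L[:,2]<60)&(np.hypot(L[:,0],L[:,1])<45);print(L[m].min(0),L[m].max(0))
    m=(L[:,2]>38)&(L[:,2]<44)&(L[:,0]>20)&(L[:,0]<40)&(abs(L[:,1])<15);print("nose",L[m].mean(0))
cv2.imwrite("pics/end.png",np.hstack(o)[:,:,::-1])
E
```

```text
time: 16.45
tool_pos: [620.5, -25.2, 116.2]
tcp_rot: [180.0, -30.1, 112.6]
ft_force: [0.2, 0.5, -0.3]
finger_gap: 42.9
t 16.45 in dial [-0.83 -0.95 26.13] theta 0.0 tilt 0.39 F tool [0.2 0.4 0.5] T tool [ 0.08 -0.2  -0.03] gap 42.9
time: 17.45
tool_pos: [654.0, -106.2, 267.2]
tcp_rot: [180.0, -30.1, 112.6]
ft_force: [-0.6, -0.6, -0.9]
finger_gap: 42.7
top 122 [ 1.4  0.2 53.5] ((0.18943214416503906, 0.3082113265991211), (17.394371032714844, 39.735877990722656), 88.72071075439453)
[-20.02504402 -18.37098113  18.3348623 ] [35.97427213 18.11188281 56.64629548]
nose [28.48279356 -0.25905148 41.70620436]
scene 54 [ 1.6 -2.9 54.5] ((0.5918426513671875, -1.8119449615478516), (19.979337692260742, 40.853675842285156), 89.9668197631836)
[-24.47473398 -23.51667176  18.36465069] [38.66977282 13.4020023  59.79386009]
nose [29.96165487 -1.89580826 40.51006168]
```

View pics/end.png

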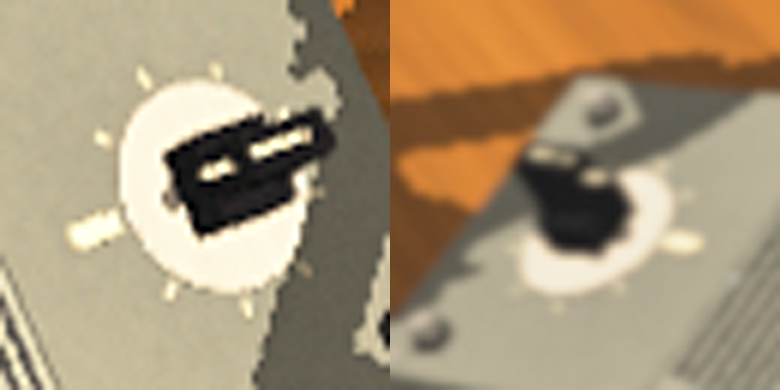

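The knob is home: its top is 53.5 mm above the plate, the long axis is within about 1.3° of the mark, and the nose is 0.3 mm off the line. The gripper is clear, so I'm handing in.

```bash
python3 -c "
from bench import job,telemetry
print(job.hand_in());print(telemetry.sense()['time'])"
```

```text
the job is handed in; nothing more can be done
None
the job is handed in; nothing more can be done
```

I fitted the knob onto the shaft and pressed it home with about 17 N. I then turned it 35° with the shaft to the zero mark, let go and backed off along the dial's normal. I handed in at about 17.5 s of the 54 s allowed; no verdict is reported.

**Last checks:**
- **Top view:** the knob's top is 53.5 mm above the plate (54 nominal) and centred within about 0.4 mm. It is within about 1.3° of the mark, with the nose 0.3 mm off the line.
- **Scene view:** this camera puts the knob about 2 mm to the side (nose at -1.9 mm). That camera also read the bench about 2 mm too high, so I put the difference down to its calibration; both readings are within the limits.
- **Robot:** the force readings were only noise (about 1 N), the fingers were open at 43 mm, and the gripper was about 175 mm clear of the dial.
- **Not measured:** I did not check the positions of the spool, multimeter, tin and stand at the end. The robot's path kept well above them, and I saw no sign of contact.

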